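Bring the print tally up to its mark

TASK

The print tally on the bench is a few clicks behind: with a fingertip, flick the lobes of its wheel round anticlockwise as seen from above, click by click, until the yellow lobe rests at the red pointer, and stop exactly there (the ratchet lets it go no way back, so do not run a click past). Only push the wheel: the counter must not be lifted, tipped or shoved along the bench, and everything else on the bench stays where it is.

Things in the scene. Friction and masses are not known exactly. Their poses are not given: they have to be found in the camera images.
- tally_counter: bench tally counter, loose, about 3.6 kg, on rubber feet: blue housing on a dark foot plate, horizontal star wheel on top. Origin on the wheel's axle at the underside of the feet; z up, x from the axle to the red pointer. Foot plate x -57 to +93, y -58 to +58 mm, 13 mm high; housing about 78 mm square, 44 mm high. It slides if pushed with about 18 N
- tally_wheel (a joint): turn of the wheel, rad, growing anticlockwise seen from above; 0: yellow lobe at the pointer. A ratchet holds it at multiples of pi/3 (a click) and lets it turn only forward, with 2 to 4 N at a lobe. Starts 2 to 4 clicks before 0. The click falls at about 75 percent of the way; let go earlier, the wheel springs back to the click before, and if pushed beyond a click, back to that click
- yellow_lobe (a point): top of the yellow lobe. The wheel is a black disc of 34 mm radius, 47 to 61 mm above the bench, with 6 lobes 60 degrees apart (5 grey, 1 yellow). Each ends in an upright round post of 12 mm diameter, 46 to 62 mm above the bench, centre (this point) 60 mm from the axle, on an 8 mm web; clear gap between posts 48 mm. The yellow one lies along the counter's +x at joint value 0
- pointer_tip (a point): inner tip of the red pointer, 70 mm from the axle, 66 mm above the bench, fixed to the counter on a blue post that stands 75 to 91 mm from the axle, 30 mm wide; top of the pointer 69 mm above the bench
- lino_block: bystander: mounted lino block with a dark green face, 60x75x21 mm, lying to the left of the counter; origin at the centre of its underside
- baren: bystander: round wooden rubbing disc with a knob, 108 mm across, 48 mm high, to the right of the counter; origin at the centre of its underside
- brayer: bystander: ink roller with a wooden handle, 189x121x35 mm, lying at the left side; origin at the centre of its underside
- mug: bystander: green and white mug, 101 mm high, far left; origin at the centre of its underside
- pigment_jar: bystander: closed jar, 67 mm across, 102 mm high, far right; origin at the centre of its underside
- masking_tape: bystander: roll of tan masking tape lying flat, 104 mm across, 25 mm high, at the right side; origin at the centre of its underside
- green_pen: bystander: green and white pen 135 mm long, 16 mm high, lying at the right front; origin at the centre of its underside
There are look-alikes about, which are no part of the job. What is shaped like the tally_counter but purple is not meant.

How it is judged:
By the outcome, as a careful person would: the job done as asked, in the order asked, and still so for the second after the job is handed in, with the robot touching nothing.
It also fails if it takes over 51 s, if anything falls off the work surface, if the arm or the gripper's body presses on something with over 40 N, if the wrist force passes 120 N, or if a joint passes its speed limit or range.

ROBOT

A 6-joint arm with a two-finger parallel gripper is mounted at the origin on the work surface; the furniture and walls round the work are solid. World frame = base frame: x ahead of the robot, y to its left, z up, the work surface at z = 0. Lengths are in mm, angles in rad, forces in N, time in s.
With the tool pointing down it reaches from about 350 to 875 mm from the base axis. Payload 4.2 kg.
Tool frame: the origin (TCP) lies between the finger pads; the fingertips stand 14 mm ahead of it and the grasp point (between the pads) lies 5 mm behind it; z points along the fingers, y is the line along which they close (so a half turn about z gives the same grasp; the last joint's range is limited). The gripper opens to 85 mm and grips with 20 to 120 N. Pads are 22 mm wide; open, the fingers measure 114 mm over their backs; the gripper's body (76 mm by 85 mm) begins 54 mm behind the grasp point. The pads swing forward as they close: fully open they stand 13 mm farther back than shut.
Start: joints at [1.534, 0.385, 0.008, 0, -1.194, -0.259], TCP at [182.158, 597.844, 206.612] pointing down, gripper open.
Joint ranges: [-3.14, 3.14], [-1.21, 2.06], [-1.07, 1.41], [-3.16, 2.05], [-2.99, -0.16], [-3.1, 3.1]. Speed limits (rad/s): [2.79, 2.79, 3.14, 3.14, 3.14, 3.14].

INTERFACE

Orientations are given as [roll, pitch, yaw] about the fixed x, y, z axes, in that order (R = Rz(yaw) Ry(pitch) Rx(roll)).
In Python, from plant import ctrl gives the robot as it stands.
- The arm moves only by the tool apply_moves, never from a script. Its argument "increments" is a list of rows, each an object with "xyz": the shift along the tool's x, y, z scaled (see below), a list of three; "turn": the turn, a rotation vector about the tool's x, y, z scaled (see below), a list of three; "claw": the opening, from 0 (shut) to 1 (fully open). In form: [{"xyz": [x, y, z], "turn": [ax, ay, az], "claw": claw}, ...]. A call has 1 to 10 rows; each row is the pose to reach, as a shift and turn from the pose commanded when the call began, along the tool's axes at that moment; what a row does not reach only later rows make up. The controller multiplies each number of a shift by 300 mm and each number of a turn by 90 degrees. A row lasts 1/10 s, in which the tool goes at most 50 mm and 8.59 degrees, less where a joint would pass 70% of its speed; a pose out of reach is approached as far as the arm can. A call with a number of a shift or a turn outside -1 to 1 is refused whole. A call with a gripper value outside its range is refused whole. The fingers move at their own pace and stop on an object; "grip_force" is the grip in N (left out, the last holds). Time passes only in rows, so rows that repeat a pose let the fingers close. It gives the time, the measured TCP pose, the force, the opening and the grip force at its end, in the units of the state.
- ctrl.sense(): the state, without advancing time (a new reading comes with each control period).
- ctrl.get_image(name): name is "scene" or "top" or "wrist"; returns the picture (400x640x3 uint8, red, green, blue); there is no depth.
- ctrl.get_calibration(name): a dict with "fx", "fy", "cx", "cy" (pixels), "eye" and "orientation" of the camera in the world. Camera axes: x right, y down, z forward; pixel columns grow to the right and rows downward; lengths in mm; the calibration is good to about 2 mm. The wrist camera is an equidistant fisheye: a pixel r from the principal point sees the ray r / f radians off the axis. A picture is of the moment at which its call begins: read the wrist's pose just before it. get_calibration takes no time and is no camera call; for the wrist camera it gives the pose at the moment of the call.
- ctrl.hand_in(): hands the job in; it is judged then, once.
The state is a dict: "t": time; "joints": joint angles; "qd": joint speeds; "joint_efforts": joint torques, N m; "eef_pos": TCP position; "tcp_rot": TCP orientation; "wrist_force": force on the tool from outside, world axes, zero at the start; "ft_torque": the same for the moment, N m; "opening": finger opening in mm; "finger_force": force on a finger pad.
Only numpy, scipy, OpenCV 4.12 (cv2) and the standard library are available. Lean on these libraries where they do the work, as an engineer would, in place of code of your own. Each camera call takes 0.05 s, during which the arm holds its last target. There are 200 camera calls.

## Working session

There is one attempt and no reset: what is moved stays moved. The work goes in short steps, Python scripts to look and compute and a tool call to move; the robot and the scene stay as the last step left them, time stands still between calls to the robot, and variables do not carry over. Pictures are saved under pics/ and viewed, at most 10 in all, crops included, and the job is handed in when it is done.

Besides the shell and the picture viewer there is one more tool, called after "Request:" by a JSON object that holds its "api" and its "payload", one argument or row to a line. apply_moves: Moves the arm, as the interface text tells. Its arguments: {"type":"object","properties":{"increments":{"type":"array"},"grip_force":{"type":"number"}},"required":["increments"]}

```bash
mkdir -p pics; ls; python3 - <<'E'
from plant import ctrl
import cv2
s=ctrl.sense();print(s)
for n in("top","scene"):
    im=ctrl.get_image(n);c=ctrl.get_calibration(n);print(n,c)
    cv2.imwrite(f"pics/{n}0.png",im[:,:,::-1])
E
```

```text
pics
{'t': 0.0, 'joints': array([ 1.53359793e+00,  3.85556820e-01,  6.61446376e-03, -5.13211149e-04,
       -1.19399330e+00, -2.58631874e-01]), 'qd': array([-0.00238767,  0.00022746, -0.00065569,  0.00133644, -0.00081352,
        0.00089776]), 'joint_efforts': array([ 1.62124534e-04, -3.92290127e+01,  1.88404298e+01,  4.18633059e+00,
       -4.64831319e-03, -3.39921755e-06]), 'eef_pos': array([181.98349119, 597.24602885, 205.51492773]), 'tcp_rot': array([ 3.13940249e+00, -8.62182806e-05, -2.96019522e-01]), 'wrist_force': array([ 0.14364737,  0.56295151, -0.39592324]), 'ft_torque': array([-0.04991145, -0.0377758 , -0.01596644]), 'finger_force': 0.0, 'opening': 85.64365706015658}
top {'fx': 464.2700198181489, 'fy': 464.2700198181489, 'cx': 320.6870062236955, 'cy': 197.97904640107276, 'eye': array([ 171.65320012,   13.94314147, 1535.10220676]), 'orientation': array([-2.99526047, -0.00306614, -1.57903061])}
scene {'fx': 463.3145869972142, 'fy': 463.3145869972142, 'cx': 314.06481378539337, 'cy': 197.0477004302123, 'eye': array([-646.60932516, -640.21023225, 1007.37472162]), 'orientation': array([-2.20698314, -0.01931617, -0.99245741])}
```

View pics/top0.png

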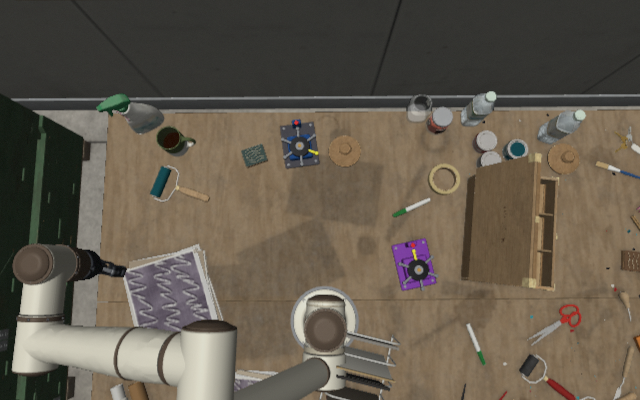

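View pics/scene0.png

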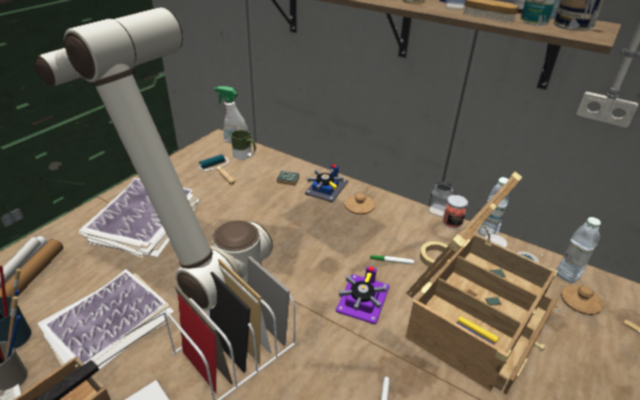

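```bash
cat > h.py <<'E'
import numpy as np,cv2
from scipy.spatial.transform import Rotation as R
def ray(c,uv,z):
    d=R.from_euler('xyz',c['orientation']).as_matrix()@[(uv[0]-c['cx'])/c['fx'],(uv[1]-c['cy'])/c['fy'],1]
    return c['eye']+d*(z-c['eye'][2])/d[2]
def proj(c,p):
    q=R.from_euler('xyz',c['orientation']).as_matrix().T@(np.array(p)-c['eye'])
    return np.array([c['cx']+c['fx']*q[0]/q[2],c['cy']+c['fy']*q[1]/q[2]])
E
python3 - <<'E'
from plant import ctrl
from h import *
im=cv2.imread('pics/top0.png');c=ctrl.get_calibration('top')
x0,y0=235,110
cv2.imwrite('pics/crop.png',cv2.resize(im[y0:y0+70,x0:x0+140],None,fx=5.7,fy=5.7,interpolation=cv2.INTER_CUBIC))
hsv=cv2.cvtColor(im,cv2.COLOR_BGR2HSV)
def cen(lo,hi,box,z,n):
    m=cv2.inRange(hsv,lo,hi);k=np.zeros_like(m);k[box[1]:box[3],box[0]:box[2]]=1
    v,u=np.nonzero(m*k);print(n,len(u),u.mean(),v.mean(),ray(c,(u.mean(),v.mean()),z).round(1))
B=(275,112,325,172)
cen((22,120,100),(34,255,255),B,62,'yellow')
cen((0,150,80),(8,255,255),B,68,'red')
cen((0,0,0),(180,90,60),(290,136,309,156),61,'disc')
E
```

```text
yellow 35 313.48571428571427 151.62857142857143 [541.4  29.8  62. ]
red 8 296.0 122.5 [638.1  86.4  68. ]
disc 211 299.3601895734597 146.32701421800948 [559.7  75.8  61. ]
```

View pics/crop.png

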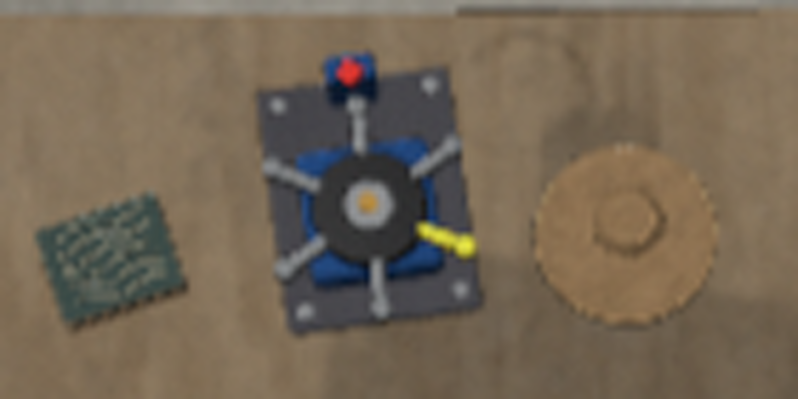

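The top crop shows the blue counter with its axle at crop (368,203), the pointer up and the yellow lobe at lower right (465,245), two clicks behind. I'll fit the pose from all six lobes.

```bash
cat >> h.py <<'E'
def tool(s,p):  # increments (units of 300 mm) in tool axes to world point p
    return R.from_euler('xyz',s['tcp_rot']).as_matrix().T@(np.array(p)-s['eef_pos'])/300
E
python3 - <<'E'
from plant import ctrl
from h import *
from scipy.optimize import least_squares
c=ctrl.get_calibration('top')
P=(np.array([(357,105),(451,145),(465,245),(380,310),(284,268),(270,168)],float)+.5)/5.7-.5+[235,110]
W=np.array([ray(c,p,62)[:2] for p in P]);print(W.round(1))
a=-np.arange(6)*np.pi/3
f=lambda q:(W-q[:2]-60*np.c_[np.cos(a+q[2]),np.sin(a+q[2])]).ravel()
r=least_squares(f,[560,75,0.1]);print(r.x,f(r.x).round(1))
ax=ray(c,(np.array([368,203])+.5)/5.7-.5+[235,110],62);pt=ray(c,(np.array([349,72])+.5)/5.7-.5+[235,110],69)
print(ax,pt,np.arctan2(*(pt-ax)[1::-1]))
s=ctrl.sense();print(s['eef_pos'],s['tcp_rot'],s['opening'])
for d in (90,104,120,140,161):
    t=r.x[2]+np.radians(d);p=[r.x[0]+58*np.cos(t),r.x[1]+58*np.sin(t),200];print(d,np.degrees(t),p,tool(s,p).round(3))
E
```

```text
[[621.3  82.7]
 [597.1  28.8]
 [538.2  21.1]
 [500.6  69.7]
 [525.5 124.4]
 [584.3 132.6]]
[5.61173809e+02 7.65406156e+01 1.19236232e-01] [ 0.5 -1.  -0.   0.2  0.6 -0.3 -1.   0.3  0.3 -0.2 -0.5  0.9]
[563.25244695  76.44818662  62.        ] [638.73501631  86.93600509  69.        ] 0.13805968010964206
[182.01594544 597.33100242 205.63623098] [ 3.13965311e+00 -1.40453996e-04 -2.95918566e-01] 85.61574085422205
90 96.83173283075794 [np.float64(554.2744829591053), np.float64(134.12880280504277), 200] [1.637 1.115 0.021]
104 110.83173283075794 [np.float64(540.5475790242591), np.float64(130.74908950675837), 200] [1.597 1.139 0.021]
120 126.83173283075793 [np.float64(526.4047237918872), np.float64(122.96378568460972), 200] [1.559 1.178 0.021]
140 146.83173283075794 [np.float64(512.6238969240054), np.float64(108.27239847339392), 200] [1.53  1.238 0.021]
161 167.83173283075794 [np.float64(504.4769074258601), np.float64(88.76605456573309), 200] [1.523 1.308 0.022]
```

Request:
{"api": "apply_moves", "payload": {
  "increments": [
    {"xyz": [0.8,0.56,0],"turn": [0,0,-0.71],"claw": 0},
    {"xyz": [0.8,0.56,0],"turn": [0,0,-0.71],"claw": 0},
    {"xyz": [0.8,0.56,0],"turn": [0,0,-0.71],"claw": 0},
    {"xyz": [0.8,0.56,0],"turn": [0,0,-0.71],"claw": 0},
    {"xyz": [0.8,0.56,0],"turn": [0,0,-0.71],"claw": 0},
    {"xyz": [0.8,0.56,0],"turn": [0,0,-0.71],"claw": 0},
    {"xyz": [0.8,0.56,0],"turn": [0,0,-0.71],"claw": 0},
    {"xyz": [0.8,0.56,0],"turn": [0,0,-0.71],"claw": 0},
    {"xyz": [0.8,0.56,0],"turn": [0,0,-0.71],"claw": 0},
    {"xyz": [0.8,0.56,0],"turn": [0,0,-0.71],"claw": 0}
  ],
  "grip_force": 30
}}

```text
t: 1.1
eef_pos: [362.6, 367.1, 206.4]
tcp_rot: [3.142, 0.001, 0.818]
wrist_force: [0.8, 0.4, 0.1]
opening: 0.2
finger_force: 0.0
```

```bash
python3 - <<'E'
from plant import ctrl
from h import *
s=ctrl.sense();print(s['t'],s['eef_pos'],s['tcp_rot'],s['opening'],tool(s,[554.3,134.1,120]))
E
```

```text
1.1 [362.61622698 367.07124016 206.369044  ] [3.14154996e+00 5.80738274e-04 8.17562950e-01] 0.15112133708500883 [-0.12928682  0.99726186  0.28801452]
```

Request:
{"api": "apply_moves", "payload": {
  "increments": [
    {"xyz": [-0.13,0.99,0],"turn": [0,0,0],"claw": 0},
    {"xyz": [-0.13,0.99,0],"turn": [0,0,0],"claw": 0},
    {"xyz": [-0.13,0.99,0],"turn": [0,0,0],"claw": 0},
    {"xyz": [-0.13,0.99,0],"turn": [0,0,0],"claw": 0},
    {"xyz": [-0.13,0.99,0.1],"turn": [0,0,0],"claw": 0},
    {"xyz": [-0.13,0.99,0.29],"turn": [0,0,0],"claw": 0},
    {"xyz": [-0.13,0.99,0.29],"turn": [0,0,0],"claw": 0},
    {"xyz": [-0.13,0.99,0.29],"turn": [0,0,0],"claw": 0},
    {"xyz": [-0.13,0.99,0.29],"turn": [0,0,0],"claw": 0},
    {"xyz": [-0.13,0.99,0.29],"turn": [0,0,0],"claw": 0}
  ]
}}

```text
t: 2.1
eef_pos: [553.9, 137.3, 121.1]
tcp_rot: [3.14, -0.003, 0.821]
wrist_force: [0.3, 0.5, 0.4]
opening: 0.0
finger_force: 0.0
```

```bash
python3 - <<'E'
from plant import ctrl
from h import *
cv2.imwrite('pics/w.png',ctrl.get_image('wrist')[:,:,::-1])
im=ctrl.get_image('top');cv2.imwrite('pics/t1.png',cv2.resize(im[100:180,230:350,::-1],None,fx=5,fy=5))
s=ctrl.sense();print(s['t'],s['eef_pos'],s['tcp_rot'],s['opening'],tool(s,[554.3,134.1,64]))
E
```

```text
2.2 [553.72206077 137.44916833 121.44133131] [ 3.14037565 -0.00329263  0.82105653] -0.2696456419550765 [-0.0074881   0.00878453  0.19145832]
```

View pics/w.png

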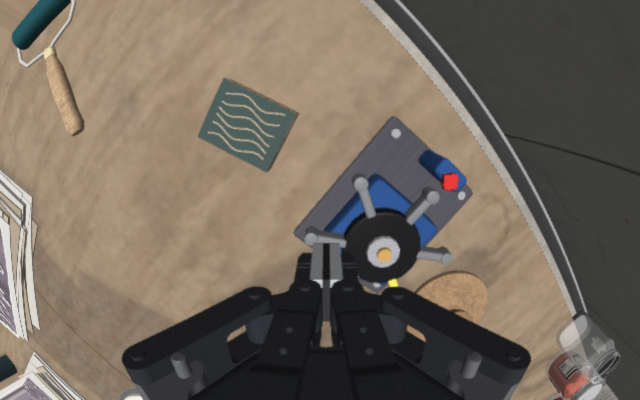

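The wrist view shows LL post at (313,238), L post at (361,185), and the fingertips around (325,262), which are higher and so shifted by parallax. I'll check this by projection.

```bash
python3 - <<'E'
from plant import ctrl
from h import *
c=ctrl.get_calibration('wrist');print(c)
def fe(p):
    q=R.from_euler('xyz',c['orientation']).as_matrix().T@(np.array(p)-c['eye'])
    r=np.hypot(q[0],q[1]);t=np.arctan2(r,q[2]);return (np.array([c['cx'],c['cy']])+c['fx']*t*q[:2]/r).round(0)
print('tip now',fe([553.7,137.4,107]),'tip at 50',fe([554,134,50]))
for d in range(0,360,60):
    t=.119+np.radians(d);print(d,fe([561.2+60*np.cos(t),76.5+60*np.sin(t),62]))
E
```

```text
{'fx': 309.70691628693146, 'fy': 309.70691628693146, 'cx': 325.8666715891742, 'cy': 199.25964339542543, 'eye': array([606.61192984, 194.11957847, 289.82632451]), 'orientation': array([ 2.83458431e+00, -1.07052327e-03, -7.50520563e-01])}
tip now [326. 228.] tip at 50 [329. 204.]
0 [432. 198.]
60 [360. 185.]
120 [311. 239.]
180 [335. 296.]
240 [399. 304.]
300 [446. 259.]
```

```bash
python3 - <<'E'
import cv2
im=cv2.imread('pics/w.png')[170:320,250:450]
cv2.imwrite('pics/wc.png',cv2.resize(im,None,fx=4,fy=4,interpolation=cv2.INTER_CUBIC))
E
```

```text
(no output)
```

View pics/wc.png

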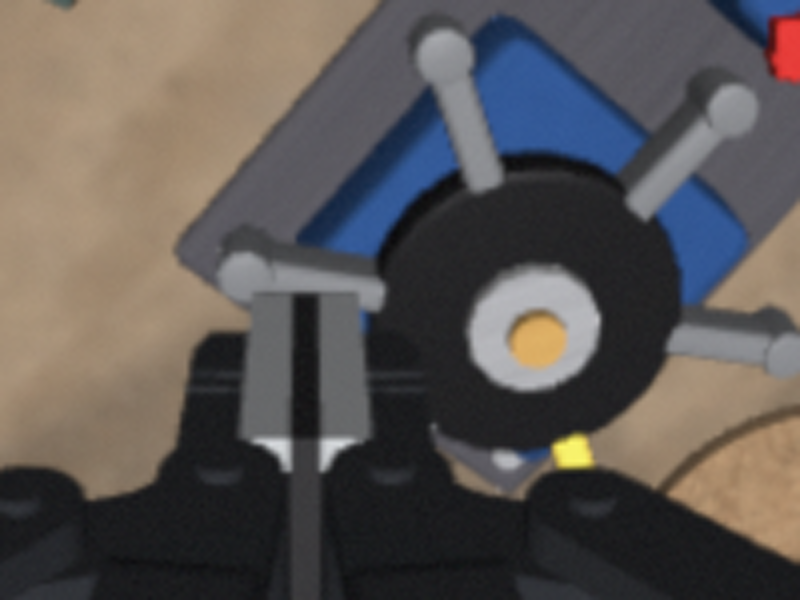

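View pics/t1.png

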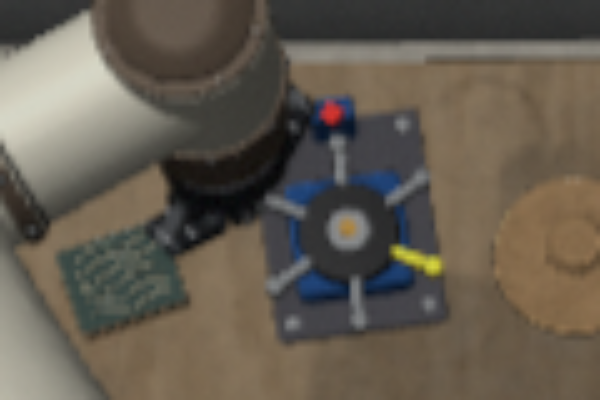

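The zoomed wrist crop shows the shut pads ending at pixel (326,242), while my projection puts the tip at 228. The lobes do agree with the projection. I'll check the tip with the scene camera.

```bash
python3 - <<'E'
from plant import ctrl
from h import *
c=ctrl.get_calibration('scene');im=ctrl.get_image('scene')[:,:,::-1].copy();s=ctrl.sense();M=R.from_euler('xyz',s['tcp_rot']).as_matrix()
P=lambda v:proj(c,s['eef_pos']+M@np.array(v,float))
x0,y0=270,120;k=8
o=cv2.resize(im[y0:y0+75,x0:x0+100],None,fx=k,fy=k,interpolation=cv2.INTER_CUBIC)
def mk(p,col):
    q=((p-[x0,y0]+.5)*k-.5).round().astype(int);cv2.drawMarker(o,tuple(int(i) for i in q),col,cv2.MARKER_CROSS,12,1)
for z in(14,-6,-26,-46):mk(P([0,0,z]),(0,0,255))
for x in(-11,11):mk(P([x,0,14]),(0,255,255))
for d in range(0,360,60):
    t=.119+np.radians(d);mk(proj(c,[561.2+60*np.cos(t),76.5+60*np.sin(t),62]),(255,255,255))
cv2.imwrite('pics/sc.png',o);print(s['t'])
E
```

```text
2.25
```

View pics/sc.png

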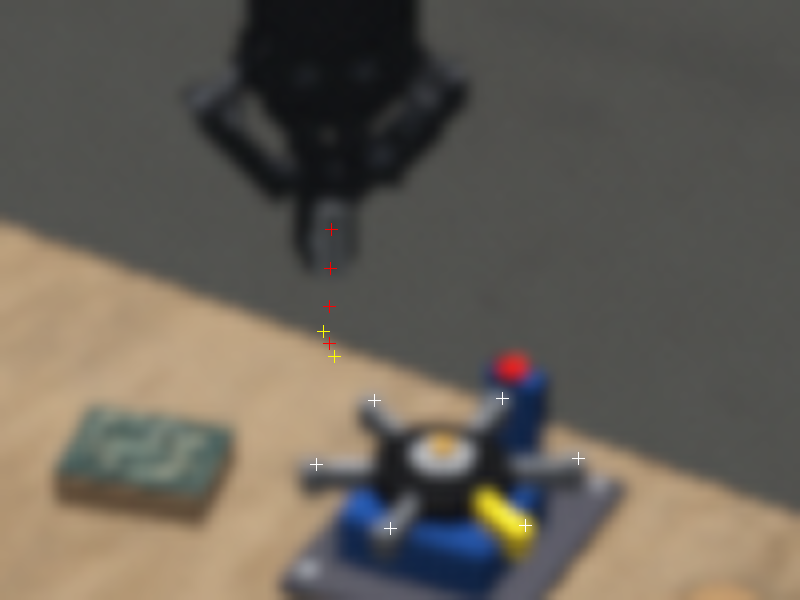

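Both cameras agree that the real fingertips end about 29 mm above the reported TCP height, not 14 mm below it. The lateral position agrees. So I'll aim for a reported z of about 24, which puts the tips near 53, and check partway.

Request:
{"api": "apply_moves", "payload": {
  "increments": [
    {"xyz": [0,0,0.1],"turn": [0,0,0],"claw": 0},
    {"xyz": [0,0,0.2],"turn": [0,0,0],"claw": 0},
    {"xyz": [0,0,0.24],"turn": [0,0,0],"claw": 0},
    {"xyz": [0,0,0.24],"turn": [0,0,0],"claw": 0},
    {"xyz": [0,0,0.24],"turn": [0,0,0],"claw": 0}
  ]
}}

```text
t: 2.75
eef_pos: [554.1, 136.6, 48.9]
tcp_rot: [3.14, -0.002, 0.82]
wrist_force: [-0.7, 0.3, -0.6]
opening: -0.1
finger_force: 0.0
```

```bash
cat > look.py <<'E'
from plant import ctrl
from h import *
import sys
c=ctrl.get_calibration('scene');s=ctrl.sense();M=R.from_euler('xyz',s['tcp_rot']).as_matrix()
a=ctrl.get_image('scene')[:,:,::-1];cw=ctrl.get_calibration('wrist');w=ctrl.get_image('wrist')[:,:,::-1]
x0,y0,k=290,140,8
o=cv2.resize(a[y0:y0+70,x0:x0+50],None,fx=k,fy=k,interpolation=cv2.INTER_CUBIC)
for z in(14,-6,-26,-46):
    q=((proj(c,s['eef_pos']+M@np.array([0,0,z]))-[x0,y0]+.5)*k-.5);cv2.drawMarker(o,tuple(int(i) for i in q),(0,0,255),0,12,1)
w=cv2.resize(w[170:310,280:380],(400,560),interpolation=cv2.INTER_CUBIC)
cv2.imwrite(sys.argv[1],np.hstack([o,w]));print(s['t'],s['eef_pos'],s['tcp_rot'],s['wrist_force'],cw['eye'],cw['orientation'])
E
python3 look.py pics/l1.png
```

```text
2.75 [554.11148601 136.5985839   48.87861272] [ 3.14044926e+00 -1.80525274e-03  8.20458130e-01] [-0.72240559  0.30754478 -0.55472455] [607.36523925 193.41218425 217.6286906 ] [ 2.83414633e+00 -1.23760848e-03 -7.51316132e-01]
```

View pics/l1.png

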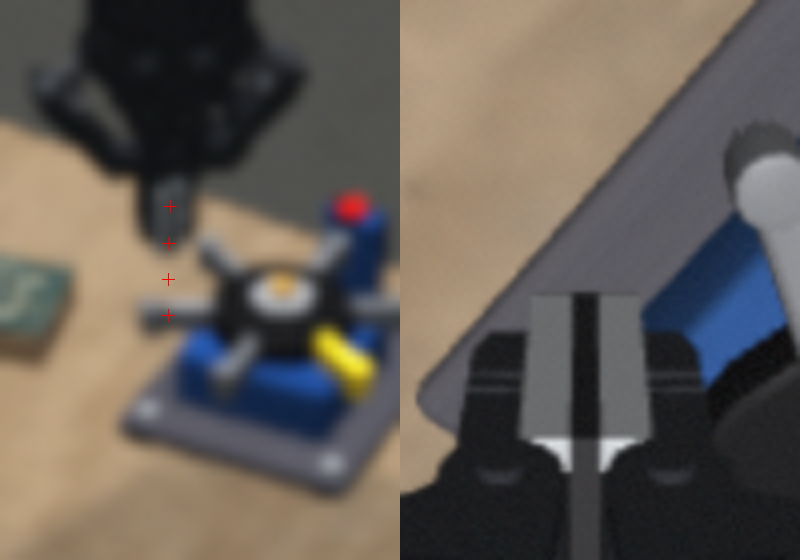

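At this height the tips are again about 27 mm above the reported TCP and the gap looks clear. I'll drop another 24 mm and work out the arc.

Request:
{"api": "apply_moves", "payload": {
  "increments": [
    {"xyz": [0,0,0.04],"turn": [0,0,0],"claw": 0},
    {"xyz": [0,0,0.08],"turn": [0,0,0],"claw": 0},
    {"xyz": [0,0,0.08],"turn": [0,0,0],"claw": 0},
    {"xyz": [0,0,0.08],"turn": [0,0,0],"claw": 0}
  ]
}}

```text
t: 3.25
eef_pos: [552.9, 135.7, 22.9]
tcp_rot: [-3.141, 0.001, 0.819]
wrist_force: [1.0, -0.4, 0.4]
opening: -0.0
finger_force: 0.0
```

```bash
cat > arc.py <<'E'
from plant import ctrl
from h import *
s=ctrl.sense();print(s['t'],s['eef_pos'],s['wrist_force'])
for d in range(90,170,6):
    t=.119+np.radians(d);print(d,tool(s,[561.2+62*np.cos(t),76.5+62*np.sin(t),24]).round(3))
E
python3 arc.py
```

```text
3.25 [552.86911857 135.66477018  22.92037306] [ 1.0443137  -0.37004542  0.35591666]
90 [ 0.008 -0.003 -0.004]
96 [-0.009 -0.016 -0.004]
102 [-0.028 -0.027 -0.004]
108 [-0.047 -0.037 -0.004]
114 [-0.068 -0.044 -0.003]
120 [-0.089 -0.049 -0.003]
126 [-0.11  -0.051 -0.003]
132 [-0.132 -0.052 -0.003]
138 [-0.153 -0.05  -0.003]
144 [-0.175 -0.046 -0.003]
150 [-0.195 -0.039 -0.003]
156 [-0.215 -0.031 -0.003]
162 [-0.234 -0.021 -0.003]
168 [-0.252 -0.008 -0.003]
```

Request:
{"api": "apply_moves", "payload": {
  "increments": [
    {"xyz": [-0.009,-0.016,0],"turn": [0,0,0],"claw": 0},
    {"xyz": [-0.028,-0.027,0],"turn": [0,0,0],"claw": 0},
    {"xyz": [-0.047,-0.037,0],"turn": [0,0,0],"claw": 0},
    {"xyz": [-0.068,-0.044,0],"turn": [0,0,0],"claw": 0},
    {"xyz": [-0.089,-0.049,0],"turn": [0,0,0],"claw": 0},
    {"xyz": [-0.11,-0.051,0],"turn": [0,0,0],"claw": 0},
    {"xyz": [-0.132,-0.052,0],"turn": [0,0,0],"claw": 0},
    {"xyz": [-0.153,-0.05,0],"turn": [0,0,0],"claw": 0},
    {"xyz": [-0.175,-0.046,0],"turn": [0,0,0],"claw": 0},
    {"xyz": [-0.195,-0.039,0],"turn": [0,0,0],"claw": 0}
  ]
}}

```text
t: 4.25
eef_pos: [509.2, 103.5, 25.6]
tcp_rot: [3.137, -0.01, 0.822]
wrist_force: [-0.2, 0.4, 2.3]
opening: 0.0
finger_force: 0.0
```

```bash
cat > chk.py <<'E'
from plant import ctrl
from h import *
c=ctrl.get_calibration('top');im=cv2.cvtColor(ctrl.get_image('top'),cv2.COLOR_RGB2HSV)
def cen(lo,hi,z):
    m=cv2.inRange(im,lo,hi);k=np.zeros_like(m);k[112:172,275:325]=1
    v,u=np.nonzero(m*k)
    if len(u): p=ray(c,(u.mean(),v.mean()),z);print(len(u),p.round(1),np.degrees(np.arctan2(p[1]-76.5,p[0]-561.2)-.119))
cen((22,120,100),(34,255,255),62);cen((0,150,80),(8,255,255),68)
E
python3 arc.py;python3 chk.py
```

```text
4.25 [509.18333703 103.46236438  25.57446299] [-0.18302953  0.43326048  2.27465331]
90 [0.186 0.03  0.007]
96 [0.169 0.017 0.007]
102 [0.15  0.006 0.007]
108 [ 0.13  -0.003  0.007]
114 [ 0.11  -0.01   0.006]
120 [ 0.089 -0.015  0.006]
126 [ 0.068 -0.018  0.006]
132 [ 0.046 -0.018  0.006]
138 [ 0.024 -0.017  0.005]
144 [ 0.003 -0.013  0.005]
150 [-0.018 -0.006  0.005]
156 [-0.038  0.002  0.005]
162 [-0.057  0.012  0.005]
168 [-0.074  0.025  0.005]
34 [578.5  29.2  62. ] -76.74647847329757
4 [639.8  84.7  68. ] -0.8271323751504205
```

Request:
{"api": "apply_moves", "payload": {
  "increments": [
    {"xyz": [-0.018,-0.006,0],"turn": [0,0,0],"claw": 0},
    {"xyz": [-0.038,0.002,0],"turn": [0,0,0],"claw": 0},
    {"xyz": [-0.052,0.009,0],"turn": [0,0,0],"claw": 0},
    {"xyz": [-0.052,0.009,0],"turn": [0,0,0],"claw": 0}
  ]
}}

```text
t: 4.7
eef_pos: [495.5, 87.6, 23.5]
tcp_rot: [-3.141, 0.0, 0.819]
wrist_force: [0.4, 1.6, -0.8]
opening: -0.1
finger_force: 1.2
```

```bash
python3 arc.py|head -1;python3 chk.py
```

```text
4.7 [495.46917741  87.6242709   23.53360185] [ 0.36584982  1.61191424 -0.75282183]
34 [592.1  36.3  62. ] -59.25375122606764
5 [639.8  85.7  68. ] -0.120774773545105
```

Click one is done: yellow reads −59°. Now lift, go back and lower again.

Request:
{"api": "apply_moves", "payload": {
  "increments": [
    {"xyz": [0.01,0,-0.06],"turn": [0,0,0],"claw": 0},
    {"xyz": [0.01,0,-0.12],"turn": [0,0,0],"claw": 0},
    {"xyz": [0.13,0.01,-0.12],"turn": [0,0,0],"claw": 0},
    {"xyz": [0.256,0.02,-0.12],"turn": [0,0,0],"claw": 0},
    {"xyz": [0.256,0.027,-0.12],"turn": [0,0,0],"claw": 0},
    {"xyz": [0.256,0.027,-0.12],"turn": [0,0,0],"claw": 0}
  ]
}}

```text
t: 5.35
eef_pos: [554.0, 138.3, 58.8]
tcp_rot: [-3.141, 0.002, 0.819]
wrist_force: [-0.6, -0.7, -0.2]
opening: 0.1
finger_force: 0.0
```

```bash
python3 arc.py|head -2;python3 chk.py
```

```text
5.35 [554.0081929  138.3435248   58.83913641] [-0.59266687 -0.65090772 -0.1806111 ]
90 [-0.001  0.     0.116]
32 [590.8  35.9  62. ] -60.671584800254536
8 [638.1  86.4  68. ] 0.505782604020233
```

Still at −60.7°, and the counter hasn't moved. Lowering.

Request:
{"api": "apply_moves", "payload": {
  "increments": [
    {"xyz": [0,0,0.06],"turn": [0,0,0],"claw": 0},
    {"xyz": [0,0,0.117],"turn": [0,0,0],"claw": 0},
    {"xyz": [0,0,0.117],"turn": [0,0,0],"claw": 0},
    {"xyz": [0,0,0.117],"turn": [0,0,0],"claw": 0}
  ]
}}

```text
t: 5.8
eef_pos: [553.7, 137.8, 24.6]
tcp_rot: [-3.141, 0.001, 0.819]
wrist_force: [-0.1, -0.1, 0.2]
opening: 0.3
finger_force: 0.0
```

```bash
python3 arc.py
```

```text
5.8 [553.7377117  137.80920571  24.64232396] [-0.06357625 -0.13278315  0.20809174]
90 [ 0.001 -0.     0.002]
96 [-0.016 -0.013  0.002]
102 [-0.035 -0.025  0.002]
108 [-0.055 -0.034  0.002]
114 [-0.075 -0.041  0.002]
120 [-0.096 -0.046  0.002]
126 [-0.117 -0.048  0.002]
132 [-0.139 -0.049  0.002]
138 [-0.161 -0.047  0.002]
144 [-0.182 -0.043  0.002]
150 [-0.203 -0.037  0.002]
156 [-0.223 -0.028  0.002]
162 [-0.241 -0.018  0.002]
168 [-0.259 -0.005  0.002]
```

Request:
{"api": "apply_moves", "payload": {
  "increments": [
    {"xyz": [-0.016,-0.013,0],"turn": [0,0,0],"claw": 0},
    {"xyz": [-0.035,-0.025,0],"turn": [0,0,0],"claw": 0},
    {"xyz": [-0.055,-0.034,0],"turn": [0,0,0],"claw": 0},
    {"xyz": [-0.075,-0.041,0],"turn": [0,0,0],"claw": 0},
    {"xyz": [-0.096,-0.046,0],"turn": [0,0,0],"claw": 0},
    {"xyz": [-0.117,-0.048,0],"turn": [0,0,0],"claw": 0},
    {"xyz": [-0.139,-0.049,0],"turn": [0,0,0],"claw": 0},
    {"xyz": [-0.161,-0.047,0],"turn": [0,0,0],"claw": 0},
    {"xyz": [-0.182,-0.043,0],"turn": [0,0,0],"claw": 0},
    {"xyz": [-0.203,-0.037,0],"turn": [0,0,0],"claw": 0}
  ]
}}

```text
t: 6.8
eef_pos: [510.0, 104.3, 26.6]
tcp_rot: [3.136, -0.012, 0.822]
wrist_force: [6.4, 1.3, 1.0]
opening: 0.0
finger_force: 1.8
```

```bash
python3 arc.py|sed -n '1p;11,$p';python3 chk.py
```

```text
6.8 [510.00059337 104.29751195  26.58184299] [6.39390822 1.27028539 0.99137126]
144 [-0.001 -0.013  0.009]
150 [-0.022 -0.007  0.008]
156 [-0.041  0.002  0.008]
162 [-0.06   0.012  0.008]
168 [-0.078  0.025  0.008]
30 [611.7  66.7  62. ] -17.79149953487056
5 [640.5  85.7  68. ] -0.17781060199533008
```

Request:
{"api": "apply_moves", "payload": {
  "increments": [
    {"xyz": [-0.018,-0.006,0],"turn": [0,0,0],"claw": 0},
    {"xyz": [-0.036,0.001,0],"turn": [0,0,0],"claw": 0},
    {"xyz": [-0.048,0.007,0],"turn": [0,0,0],"claw": 0},
    {"xyz": [-0.048,0.007,0],"turn": [0,0,0],"claw": 0}
  ]
}}

```text
t: 7.25
eef_pos: [495.7, 89.2, 24.4]
tcp_rot: [-3.141, 0.001, 0.819]
wrist_force: [0.1, 1.2, -0.1]
opening: -0.0
finger_force: 0.6
```

```bash
python3 arc.py|head -1;python3 chk.py
```

```text
7.25 [495.7012723   89.17331558  24.40430846] [ 0.05431411  1.18537298 -0.11879763]
5 [639.8  85.7  68. ] -0.120774773545105
```

Request:
{"api": "apply_moves", "payload": {
  "increments": [
    {"xyz": [0.01,0,-0.06],"turn": [0,0,0],"claw": 0},
    {"xyz": [0.01,0,-0.15],"turn": [0,0,0],"claw": 0},
    {"xyz": [0.01,0,-0.3],"turn": [0,0,0],"claw": 0},
    {"xyz": [-0.2,-0.2,-0.4],"turn": [0,0,0],"claw": 0},
    {"xyz": [-0.3,-0.3,-0.4],"turn": [0,0,0],"claw": 0},
    {"xyz": [-0.3,-0.3,-0.4],"turn": [0,0,0],"claw": 0},
    {"xyz": [-0.3,-0.3,-0.4],"turn": [0,0,0],"claw": 0}
  ]
}}

```text
t: 8.0
eef_pos: [365.7, 84.1, 145.1]
tcp_rot: [-3.141, -0.0, 0.821]
wrist_force: [0.5, 0.8, 0.3]
opening: 0.1
finger_force: 0.0
```

```bash
python3 chk.py; python3 - <<'E'
from plant import ctrl
import cv2
a=ctrl.get_image('top')[:,:,::-1];s=ctrl.sense();print(s['t'],s['eef_pos'],s['wrist_force'])
cv2.imwrite('pics/f.png',cv2.resize(a[100:180,235:365],None,fx=6,fy=6,interpolation=cv2.INTER_CUBIC))
E
```

```text
32 [610.2  81.2  62. ] -1.3745665335187747
8 [638.1  86.4  68. ] 0.505782604020233
8.1 [369.24630755  85.50762066 145.17205395] [-0.71988491 -0.24558155  1.19430047]
```

View pics/f.png

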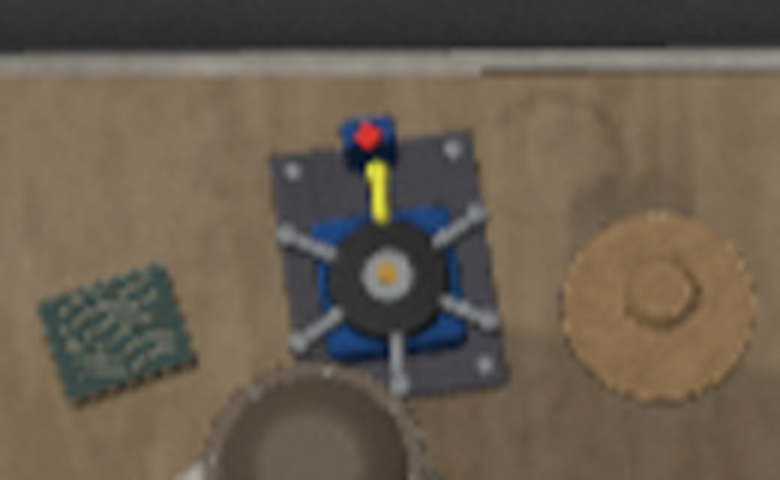

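The yellow lobe (375,170) rests at the red pointer (368,135). The counter, lino block and baren haven't moved, and the arm is clear.

```bash
python3 -c "
from plant import ctrl
print(ctrl.hand_in())"
```

```text
the job is handed in; nothing more can be done
None
```

The job is handed in: I pushed the wheel two clicks anticlockwise and the yellow lobe now rests at the red pointer; the last top view showed the counter, lino block and baren unmoved and the arm clear.

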